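# Load-test a tool battery: latch it down and hold the load dial at its third step

### The arm

A 7-joint arm with a two-finger parallel gripper is mounted at the origin on the work surface. World frame = base frame: x ahead of the robot, y to its left, z up, the work surface at z = 0. Lengths are in m, angles in degrees, forces in N, time in s.
With the tool pointing down it reaches from about 0.35 to 0.775 m from the base axis. Payload 3.1 kg.
Tool frame: the origin (TCP) lies on the front face of the gripper's body, between the roots of the fingers; the fingertips stand 73 mm ahead of it and the grasp point (between the pads) lies 54 mm ahead of it; z points along the fingers, y is the line along which they close (so a half turn about z gives the same grasp; the last joint's range is limited). The gripper opens to 85 mm and grips with 20 to 120 N. Pads are 22 mm wide; open, the fingers measure 114 mm over their backs; the gripper's body (76 mm by 85 mm) begins 54 mm behind the grasp point. The pads swing forward as they close: fully open they stand 13 mm farther back than shut.
Start: joints at [-76.301, 17.813, 0.802, 86.603, -0.252, 75.585, -1.558], TCP at [0.152, 0.528, 0.304] pointing down, gripper open.
Joint ranges: [-154.91, 154.91], [-16.99, 109.72], [-72.82, 74.43], [7.12, 147.25], [-82.49, 262.49], [11.32, 116.49], [-174.64, 174.64]. Speed limits (degrees/s): [159.86, 159.86, 180, 180, 180, 180, 180].

### API

Orientations are given as a 3x3 rotation matrix whose columns are the frame's x, y, z axes.
In Python, from cell import manip gives the robot as it stands.
- The arm moves only by the tool play_rows, never from a script. Its arguments are lists of equal length, an entry for each row: "turn": the turn, a rotation vector about the world's x, y, z in degrees, a list of three; "dp": the shift along the world's x, y, z in m, a list of three; "jaw": the finger opening in m, from 0 to 0.0854. In form: {"turn": [[ax, ay, az], ...], "dp": [[tx, ty, tz], ...], "jaw": [jaw, ...]}. A call has 1 to 5 rows; each row is the pose to reach, as a shift and turn from the pose commanded when the call began; what a row does not reach only later rows make up. A row lasts 1/12 s, in which the tool goes at most 41.7 mm and 7.16 degrees, less where a joint would pass 70% of its speed; a pose out of reach is approached as far as the arm can. A call with a gripper value outside its range is refused whole. The fingers move at their own pace and stop on an object; "squeeze" is the grip in N (left out, the last holds). Time passes only in rows, so rows that repeat a pose let the fingers close. It gives the time, the measured TCP pose, the force, the opening and the grip force at its end, in the units of the state.
- manip.state(): the state, without advancing time (a new reading comes with each control period).
- manip.capture(name): name is "side" or "top"; returns the picture (480x640x3 uint8, red, green, blue); there is no depth.
- manip.camera_params(name): a dict with "intrinsics" (3x3 intrinsics, pixels), "R" (3x3) and "t" (3): a world point X has camera coordinates R X + t. Camera axes: x right, y down, z forward; pixel columns grow to the right and rows downward; lengths in m; the calibration is good to about 2 mm. A picture is of the moment at which its call begins. camera_params takes no time and is no camera call.
- manip.hand_in(): hands the job in; it is judged then, once.
The state is a dict: "t": time; "q": joint angles; "qd": joint speeds; "joint_efforts": joint torques, N m; "ee_pos": TCP position; "tcp_rot": TCP orientation; "wrist_force": force on the tool from outside, world axes, zero at the start; "wrist_torque": the same for the moment, N m; "finger_gap": finger opening in m; "gripper_force": force on a finger pad.
Only numpy, scipy, OpenCV 4.12 (cv2) and the standard library are available. Lean on these libraries where they do the work, as an engineer would, in place of code of your own. Each camera call takes 0.05 s, during which the arm holds its last target. There are 200 camera calls.

### The job

Load-test the battery pack that sits in the dock: first swing the dock's steel hold-down bar down over the pack until it rests fully in its forked catch, and only then turn the load box's spring-return dial clockwise by its upright peg, past the first and second click to the third, and hold it there with the fingers. The dial springs back when let go, so finish while still holding it at the third step; the pack stays in its dock and the tools and parts lying about stay where they are.

Things in the scene. Friction and masses are not known exactly. Their poses are not given: they have to be found in the camera images.
- dock: Grey battery dock, base 210 x 130 x 30 mm (x, y, z), bolted to the bench, anywhere left or right, turned up to 0.45 rad. Origin at the centre of its underside, z up. Its x axis runs from the forked catch (x = -70 mm) to the hinge (x = +78 mm); the bar's hinge axis is parallel to its y axis. Steel hinge cheeks and catch fork stand up to 125 mm above the bench, 42 mm and 34 mm wide over y. Nothing stands beside or below the bar's end knob apart from the 30 mm high base.
- latch_knob (a point): Centre of the black rubber end knob of the hold-down bar, a cylinder of 18 mm diameter and 30 mm length lying along the hinge axis; its two flat end faces can be pinched from above, fingers closing along the dock's y axis, and it turns between the fingers as the bar swings; or push or press it. The bar is of flat steel, 18 mm wide and 8 mm thick; with the bar down the knob is 105 mm above the bench, 27 mm beyond the middle of the catch fork.
- latch_hinge (a point): The bar's hinge, 105 mm above the bench; the knob is 175 mm from it.
- catch (a point): Floor of the fork in which the bar rests when closed, 100 mm above the bench.
- latch (a joint): Angle of the hold-down bar: 0 = level, fully down in the catch (a firm stop), growing as it is raised; starts at 1.0 to 1.4 (1.57 = upright). Stiff hinge: it stays where it is left and needs about 1 to 3 N at the knob.
- pack: Battery pack, black, 104 x 80 mm, 65 mm high, 0.4 to 0.8 kg, loose but already seated in the dock between low walls with 1 mm or so of play. Origin at the centre of its underside, 30 mm above the bench.
- loadbox: Grey load box, 210 x 210 x 60 mm high, bolted to the bench on the other side from the dock, turned up to 0.45 rad. Origin at the centre of its underside, z up; a black meter hood 150 mm wide (y) and 30 mm deep rises to 94 mm (terminals to 106 mm) along its +x edge. Four raised white marks around the dial, each longer than the one before: rest (shortest), first, second, third (longest).
- dial_axis (a point): Point on the dial's upright axis, 105 mm above the bench.
- dial_peg (a point): Point on the dial's upright steel peg, 105 mm above the bench and 75 mm from the dial axis. The peg is 14 mm in diameter, free from 76 mm to its top at 120 mm above the bench; at its foot a 16 mm wide arm joins it to the dial, a flat disc of 90 mm diameter (top 76 mm, hub screw 82 mm above the bench).
- third_place (a point): Where dial_peg stands when the dial is exactly at its third step (fixed to the load box).
- dial (a joint): Dial angle in rad, 0 at rest, growing clockwise seen from above: first click at 0.40, second 0.82, third 1.22, firm stop at 1.28. At rest the arm points 215 degrees counter-clockwise (from above) from the load box's x axis, at the third step 145 degrees. A spring always drives it back to 0 when let go; turning it takes up to about 13 N at the peg, falling off after each bump, about 9 N to hold at the third step.
- socket_small: Bystander: steel socket, 38 mm diameter, 50 mm high, standing between dock and load box. Origin under its centre.
- socket_big: Bystander: brass-coloured socket, 68 mm diameter, 70 mm high, behind. Origin under its centre.
- spare_pack: Bystander: a second battery pack like the first, lying on the bench behind. Origin under its centre.
- wrench: Bystander: open wrench, 200 mm, lying between the two units and the robot, pointing away from it.
- tape_measure: Bystander: yellow tape measure, 65 x 35 x 60 mm, on the left. Origin under its centre.
- screwdriver: Bystander: screwdriver, 200 mm, lying on the right.
- collar: Bystander: steel collar, 60 mm diameter, 22 mm high, in front on the left. Origin under its centre.
There are look-alikes about, which are no part of the job. Leave any orange look-alike of the dock alone.

How it is judged:
By the outcome, as a careful person would: the job done as asked, in the order asked, and still so for the second after the job is handed in, while the arm keeps its last pose, push and grip.
It also fails if it takes over 54 s, if anything falls off the work surface, if the arm or the gripper's body presses on something with over 40 N, if the wrist force passes 120 N, or if a joint passes its speed limit or range.

## Working session

There is one attempt and no reset: what is moved stays moved. The work goes in short steps, Python scripts to look and compute and a tool call to move; the robot and the scene stay as the last step left them, time stands still between calls to the robot, and variables do not carry over. Pictures are saved under pics/ and viewed, at most 10 in all, crops included, and the job is handed in when it is done.

Besides the shell and the picture viewer there is one more tool, called after "Call:" as name(argument=value, ...), one argument or row to a line, values as JSON. play_rows: Moves the arm, as the interface text tells. Its arguments: {"type":"object","properties":{"turn":{"type":"array"},"dp":{"type":"array"},"jaw":{"type":"array"},"squeeze":{"type":"number"}},"required":["turn","dp","jaw"]}

```bash
mkdir -p pics; python3 - <<'E'
from cell import manip
import cv2,numpy as np
for n in("top","side"):
    p=manip.camera_params(n);print(n,np.round(p["intrinsics"],1).tolist(),np.round(p["R"],3).tolist(),np.round(p["t"],3).tolist())
    cv2.imwrite(f"pics/{n}0.png",manip.capture(n)[:,:,::-1])
s=manip.state();print(s["t"],s["ee_pos"],np.round(s["tcp_rot"],3).tolist(),s["finger_gap"])
E
```

```text
top [[499.9, 0.0, 320.6], [0.0, 499.9, 242.6], [0.0, 0.0, 1.0]] [[0.008, -1.0, 0.0], [-0.998, -0.008, -0.064], [0.064, 0.0, -0.998]] [0.006, 0.507, 1.465]
side [[582.6, 0.0, 329.8], [0.0, 582.6, 237.8], [0.0, 0.0, 1.0]] [[0.709, -0.705, 0.01], [-0.385, -0.399, -0.833], [0.591, 0.586, -0.554]] [-0.36, 0.282, 1.052]
0.1 [0.15219431 0.52799626 0.30292931] [[-0.961, 0.277, -0.001], [0.277, 0.961, -0.002], [-0.0, -0.002, -1.0]] 0.08556532925878613
```

View pics/top0.png

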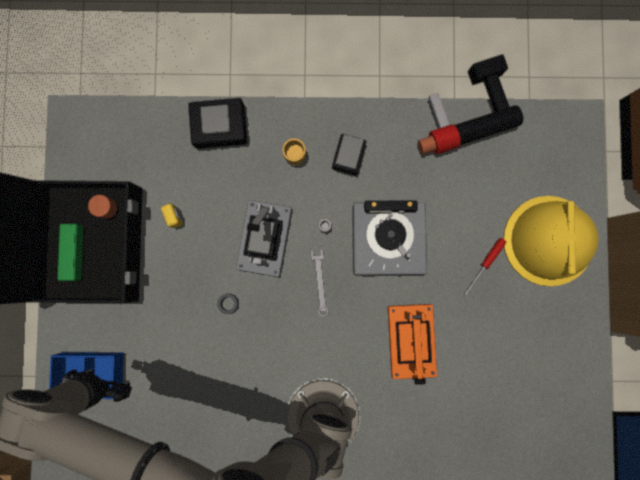

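View pics/side0.png

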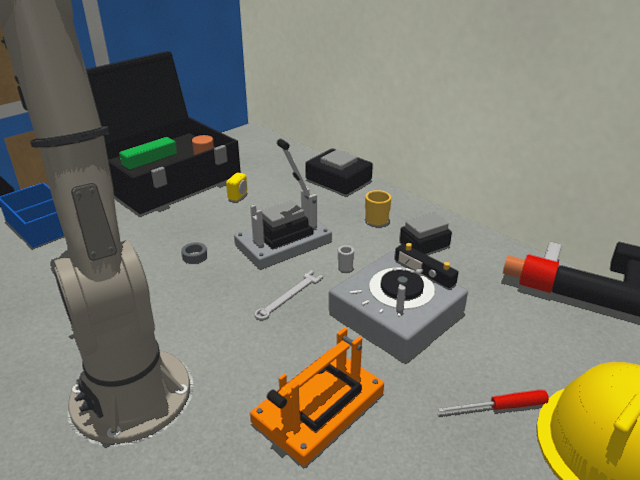

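The top view shows the grey dock at (265,240) and the load box at (390,238) with its peg arm at about (405,255). The side view shows the dock at (283,235), the raised black knob at (283,145) and the peg at (401,298).

Possible mix-ups:
- **Dock:** the orange look-alike, top (413,342), side (318,400). I leave it alone. The grey dock is the right one.
- **Pack:** the spare pack, top (349,153), and the black box, top (217,122).

I'll check the choice with one close crop.

```bash
python3 - <<'E'
import cv2,numpy as np
t=cv2.imread("pics/top0.png");s=cv2.imread("pics/side0.png")
r=lambda im,x,y,w,h,W,H:cv2.resize(im[y:y+h,x:x+w],(W,H),interpolation=cv2.INTER_CUBIC)
a=np.vstack([np.hstack([r(t,230,195,75,90,300,360)[:300],r(t,345,195,90,90,400,400)[:300]]),
 np.hstack([r(s,225,130,115,140,300,365)[:300],r(s,320,235,155,125,400,323)[:300]])])
cv2.imwrite("pics/crop1.png",a)
E
```

```text
(no output)
```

View pics/crop1.png

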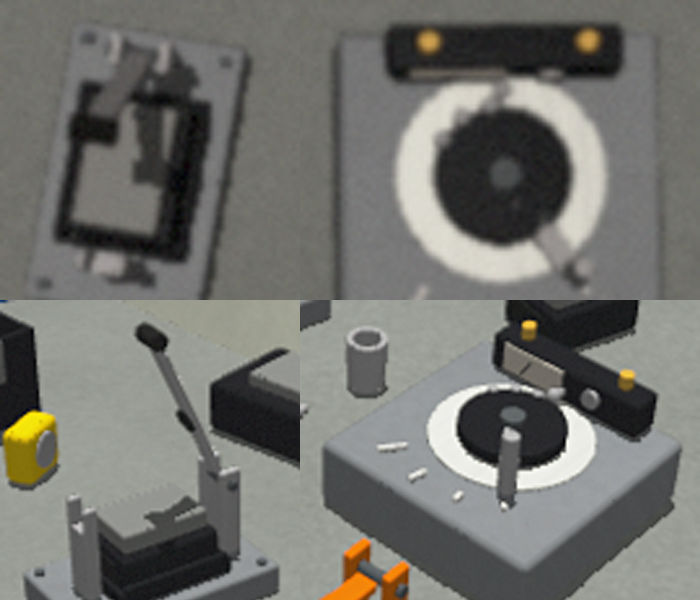

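The crop confirms the grey dock: its raised knob is at side (283,144) and top (254,226). The hinge cheeks are at the far end and the catch fork at the near end. The load box peg top is at side (402,286), and the marks get longer towards the left, which is clockwise.

```bash
cat > h.py <<'E'
import cv2,numpy as np
from cell import manip
C={n:manip.camera_params(n) for n in("top","side")}
def ray(n,uv):
    p=C[n];R,t=np.array(p["R"]),np.array(p["t"])
    d=R.T@np.linalg.solve(np.array(p["intrinsics"]),[*uv,1]);return -R.T@t,d/np.linalg.norm(d)
def plane(n,uv,z):
    o,d=ray(n,uv);return o+d*(z-o[2])/d[2]
def tri(a,b):
    (o1,d1),(o2,d2)=ray("top",a),ray("side",b)
    k=np.linalg.lstsq(np.c_[d1,-d2],o2-o1,rcond=None)[0]
    A,B=o1+d1*k[0],o2+d2*k[1];return (A+B)/2,np.linalg.norm(A-B)
def proj(n,X):
    p=C[n];c=np.array(p["intrinsics"])@(np.array(p["R"])@X+p["t"]);return c[:2]/c[2]
def blobs(mask,x,y,w,h,amin=4):
    m=np.zeros_like(mask);m[y:y+h,x:x+w]=mask[y:y+h,x:x+w]
    n,_,st,ce=cv2.connectedComponentsWithStats(m);return [(st[i,4],ce[i]) for i in range(1,n) if st[i,4]>=amin]
E
python3 - <<'E'
from h import *
np.set_printoptions(precision=4,suppress=True)
t=cv2.imread("pics/top0.png");s=cv2.imread("pics/side0.png")
hsv=cv2.cvtColor(t,cv2.COLOR_BGR2HSV);g=hsv[...,2]
y=((hsv[...,1]>120)&(hsv[...,0]>10)&(hsv[...,0]<30)).astype(np.uint8)
b=blobs(y,360,195,60,18);print("term",b)
P=[plane("top",c,.104) for _,c in b];print(P)
d=P[0]-P[1];print("box yaw",np.degrees(np.arctan2(-d[0],d[1])))
print("hub",plane("top",(391.1,233.9),.082),"tri",tri((391.1,233.9),(320+213/2.581,235+114/2.581)))
for sat in(0,1):
  m=((g<60)).astype(np.uint8)
b=blobs(m,360,205,60,60,60);print("disc",b,[plane("top",c,.076) for _,c in b])
print("peg top",plane("side",(402.1,286.5),.12),plane("top",(345+275/4.444,195+275/4.444),.12))
print("knob",tri((253.75,226.25),(283.3,144.2)))
print("bolts",[plane("top",c,.03) for c in((252,204.5),(286.5,210.5),(240.75,266.2))])
print("gray",g[235,225:300])
gs=cv2.GaussianBlur(g,(3,3),0)
for lo in (108,115,120):
  pass
print("table/box",g[300,260],g[215,360],g[270,245],g[207,262])
E
```

```text
term [(np.int32(27), array([409.5185, 203.7778])), (np.int32(26), array([373.5, 204. ]))]
[array([ 0.6128, -0.2381,  0.104 ]), array([ 0.6113, -0.1372,  0.104 ])]
box yaw -179.16184137333403
hub [ 0.5295 -0.1895  0.082 ] tri (array([ 0.5299, -0.19  ,  0.082 ]), np.float64(0.0012131641585562518))
disc [(np.int32(297), array([391.0842, 207.771 ])), (np.int32(633), array([390.2006, 234.2306]))] [array([ 0.6049, -0.1904,  0.076 ]), array([ 0.529 , -0.1878,  0.076 ])]
peg top [ 0.4712 -0.2337  0.12  ] [ 0.4632 -0.2275  0.12  ]
knob (array([0.5303, 0.1757, 0.2649]), np.float64(5.160878291018999e-05))
bolts [array([0.6174, 0.2135, 0.03  ]), array([0.6004, 0.1115, 0.03  ]), array([0.4353, 0.2433, 0.03  ])]
gray [113 113 112 111 112 112 109 111 115 117 112 114 112 112 111 105 105 112
 121 124 116  79  47  27  45  78 112 121 123 123 121 122 122 124 120 124
 123 114  90  75  59  52  50  51  54  56  58  48  35  34  23  13  18  30
  35  55 103 120 123 119 107  75  67  94 114 115 115 113 113 111 114 112
 115 114 114]
table/box 111 118 100 71
```

Call:
play_rows(
  turn=[
    [0,0,1.5],
    [0,0,3],
    [0,0,4.5],
    [0,0,6],
    [0,0,6.7],
  ],
  dp=[
    [0.02,-0.02,0.025],
    [0.05,-0.046,0.05],
    [0.075,-0.07,0.075],
    [0.1,-0.093,0.1],
    [0.128,-0.12,0.1],
  ],
  jaw=[0.06,0.06,0.06,0.06,0.06],
  squeeze=40,
)

```text
t: 0.52
ee_pos: [0.2787, 0.4115, 0.4078]
tcp_rot: [[-0.987, 0.159, 0.003], [0.159, 0.987, 0.008], [-0.002, 0.008, -1.0]]
wrist_force: [0.6, 1.1, 0.4]
finger_gap: 0.06
gripper_force: 0.0
```

Call:
play_rows(
  turn=[
    [0,0,0],
    [0,0,0],
    [0,0,0],
    [0,0,0],
    [0,0,0],
  ],
  dp=[
    [0.028,-0.026,0],
    [0.056,-0.052,0],
    [0.084,-0.078,0],
    [0.112,-0.104,0],
    [0.14,-0.13,0],
  ],
  jaw=[0.06,0.06,0.06,0.06,0.06],
)

```text
t: 0.93
ee_pos: [0.4191, 0.2788, 0.4033]
tcp_rot: [[-0.987, 0.163, -0.001], [0.163, 0.987, -0.0], [0.001, -0.0, -1.0]]
wrist_force: [0.6, 1.3, -0.0]
finger_gap: 0.0599
gripper_force: 0.0
```

Call:
play_rows(
  turn=[
    [0,0,0],
    [0,0,0],
    [0,0,0],
    [0,0,0],
    [0,0,0],
  ],
  dp=[
    [0.028,-0.026,0],
    [0.056,-0.052,0],
    [0.084,-0.078,0],
    [0.11,-0.102,0],
    [0.11,-0.102,0],
  ],
  jaw=[0.06,0.06,0.06,0.06,0.06],
)

```text
t: 1.35
ee_pos: [0.5328, 0.1697, 0.4024]
tcp_rot: [[-0.984, 0.177, 0.002], [0.177, 0.984, -0.008], [-0.004, -0.007, -1.0]]
wrist_force: [0.1, -1.3, 0.6]
finger_gap: 0.0596
gripper_force: 0.0
```

Call:
play_rows(
  turn=[
    [0,0,0],
    [0,0,0],
    [0,0,0],
    [0,0,0],
    [0,0,0],
  ],
  dp=[
    [0,0,0],
    [0,0,-0.025],
    [0,0,-0.05],
    [0,0,-0.07],
    [0,0,-0.084],
  ],
  jaw=[0.06,0.06,0.06,0.06,0.06],
)

```text
t: 1.77
ee_pos: [0.5262, 0.1802, 0.317]
tcp_rot: [[-0.987, 0.16, -0.004], [0.16, 0.987, 0.0], [0.004, -0.001, -1.0]]
wrist_force: [-0.2, -0.6, 0.0]
finger_gap: 0.06
gripper_force: 0.0
```

```bash
python3 - <<'E'
from h import *
s=manip.capture("side");t=manip.capture("top")
c=lambda im,u,v:cv2.resize(im[max(v-60,0):max(v-60,0)+120,u-60:u+60],(400,400),interpolation=cv2.INTER_CUBIC)
cv2.imwrite("pics/k1.png",np.hstack([c(s,283,144),c(t,254,226)])[:,:,::-1])
st=manip.state();print(st["ee_pos"],st["wrist_force"])
E
```

```text
[0.52560381 0.17995103 0.31646236] [ 0.34935116 -0.89818296  0.29924388]
```

View pics/k1.png

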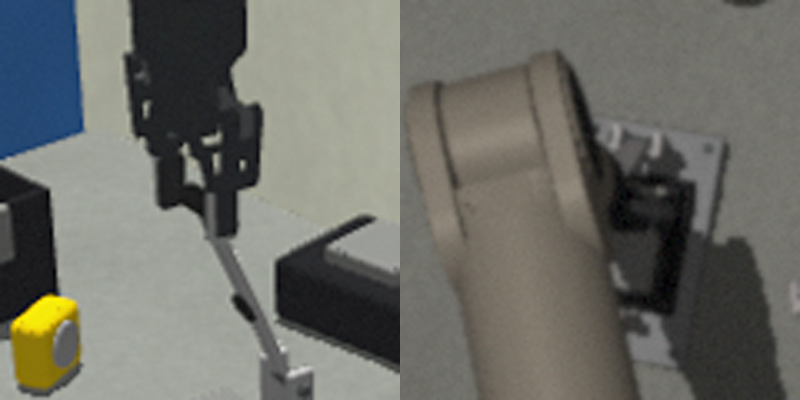

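The knob sits between the open fingers (side crop about (200,190)), and the bar runs down between them. I'll correct by 4 mm and close.

Call:
play_rows(
  turn=[
    [0,0,0],
    [0,0,0],
    [0,0,0],
    [0,0,0],
    [0,0,0],
  ],
  dp=[
    [0.003,-0.003,0.001],
    [0.003,-0.003,0.001],
    [0.003,-0.003,0.001],
    [0.003,-0.003,0.001],
    [0.003,-0.003,0.001],
  ],
  jaw=[0.055,0.045,0.038,0.028,0.02],
  squeeze=40,
)

```text
t: 2.28
ee_pos: [0.5319, 0.1768, 0.3224]
tcp_rot: [[-0.987, 0.162, 0.003], [0.162, 0.987, 0.003], [-0.003, 0.004, -1.0]]
wrist_force: [0.3, 1.7, 4.4]
finger_gap: 0.0291
gripper_force: 40.2
```

```bash
python3 - <<'E'
import numpy as np
c=np.array([.5179,.1774]);ax=np.array([np.cos(np.radians(9.4)),-np.sin(np.radians(9.4))])
K=lambda a:np.r_[c+ax*(.078-.175*np.cos(a)),.105+.175*np.sin(a)]
k0=K(1.185);print(k0)
for a in np.linspace(1.185,0,16):print(round(a,3),np.round(K(a)-k0,3))
E
```

```text
[0.52988489 0.17541591 0.26713734]
1.185 [0. 0. 0.]
1.106 [-0.012  0.002 -0.006]
1.027 [-0.024  0.004 -0.012]
0.948 [-0.036  0.006 -0.02 ]
0.869 [-0.046  0.008 -0.028]
0.79 [-0.057  0.009 -0.038]
0.711 [-0.066  0.011 -0.048]
0.632 [-0.074  0.012 -0.059]
0.553 [-0.082  0.014 -0.07 ]
0.474 [-0.089  0.015 -0.082]
0.395 [-0.094  0.016 -0.095]
0.316 [-0.099  0.016 -0.108]
0.237 [-0.103  0.017 -0.121]
0.158 [-0.106  0.017 -0.135]
0.079 [-0.107  0.018 -0.148]
0.0 [-0.108  0.018 -0.162]
```

Gripped (gap 29 mm). I'll swing along the arc.

Call:
play_rows(
  turn=[
    [0,0,0],
    [0,0,0],
    [0,0,0],
    [0,0,0],
    [0,0,0],
  ],
  dp=[
    [-0.012,0.002,-0.006],
    [-0.024,0.004,-0.012],
    [-0.036,0.006,-0.02],
    [-0.046,0.008,-0.028],
    [-0.057,0.009,-0.038],
  ],
  jaw=[0.02,0.02,0.02,0.02,0.02],
)

```text
t: 2.7
ee_pos: [0.4756, 0.186, 0.285]
tcp_rot: [[-0.987, 0.162, 0.007], [0.162, 0.987, 0.004], [-0.006, 0.005, -1.0]]
wrist_force: [1.2, 2.9, 2.9]
finger_gap: 0.0293
gripper_force: 41.1
```

Call:
play_rows(
  turn=[
    [0,0,0],
    [0,0,0],
    [0,0,0],
    [0,0,0],
    [0,0,0],
  ],
  dp=[
    [-0.009,0.002,-0.01],
    [-0.017,0.003,-0.021],
    [-0.025,0.005,-0.032],
    [-0.032,0.006,-0.044],
    [-0.037,0.007,-0.057],
  ],
  jaw=[0.02,0.02,0.02,0.02,0.02],
)

```text
t: 3.12
ee_pos: [0.437, 0.1926, 0.2268]
tcp_rot: [[-0.987, 0.162, 0.002], [0.162, 0.987, 0.002], [-0.001, 0.003, -1.0]]
wrist_force: [-3.6, 1.5, 4.6]
finger_gap: 0.029
gripper_force: 41.8
```

Call:
play_rows(
  turn=[
    [0,0,0],
    [0,0,0],
    [0,0,0],
    [0,0,0],
    [0,0,0],
  ],
  dp=[
    [-0.005,0,-0.013],
    [-0.009,0.001,-0.026],
    [-0.012,0.001,-0.04],
    [-0.013,0.002,-0.053],
    [-0.014,0.002,-0.062],
  ],
  jaw=[0.02,0.02,0.02,0.02,0.02],
)

```text
t: 3.53
ee_pos: [0.4235, 0.1948, 0.1637]
tcp_rot: [[-0.987, 0.162, 0.002], [0.162, 0.987, 0.002], [-0.001, 0.002, -1.0]]
wrist_force: [-0.6, 2.6, 3.3]
finger_gap: 0.029
gripper_force: 42.1
```

Call:
play_rows(
  turn=[
    [0,0,0],
    [0,0,0],
    [0,0,0],
    [0,0,0],
  ],
  dp=[
    [0,0,-0.004],
    [0,0,-0.007],
    [0,0,-0.009],
    [0,0,-0.009],
  ],
  jaw=[0.02,0.02,0.02,0.02],
)

```text
t: 3.87
ee_pos: [0.4237, 0.1948, 0.1598]
tcp_rot: [[-0.987, 0.162, 0.0], [0.162, 0.987, 0.004], [0.0, 0.004, -1.0]]
wrist_force: [-11.0, -1.9, 33.8]
finger_gap: 0.029
gripper_force: 46.1
```

It stops firmly at the closed height (34 N reaction). I'll relieve the press, open, lift and check.

Call:
play_rows(
  turn=[
    [0,0,0],
    [0,0,0],
    [0,0,0],
    [0,0,0],
    [0,0,0],
  ],
  dp=[
    [0,0,0.004],
    [0,0,0.004],
    [0,0,0.004],
    [0,0,0.004],
    [0,0,0.004],
  ],
  jaw=[0.03,0.045,0.055,0.055,0.055],
)

```text
t: 4.28
ee_pos: [0.423, 0.1926, 0.1579]
tcp_rot: [[-0.986, 0.164, -0.001], [0.164, 0.986, -0.002], [0.001, -0.002, -1.0]]
wrist_force: [1.0, -0.3, 0.3]
finger_gap: 0.055
gripper_force: 0.0
```

Call:
play_rows(
  turn=[
    [0,0,0],
    [0,0,0],
    [0,0,0],
    [0,0,0],
    [0,0,0],
  ],
  dp=[
    [0,0,0.01],
    [0,0,0.03],
    [0,0,0.06],
    [0,0,0.09],
    [-0.02,-0.03,0.12],
  ],
  jaw=[0.055,0.055,0.055,0.055,0.055],
)

```text
t: 4.7
ee_pos: [0.4076, 0.1712, 0.2776]
tcp_rot: [[-0.988, 0.157, 0.005], [0.157, 0.988, 0.003], [-0.004, 0.004, -1.0]]
wrist_force: [0.0, -0.2, 0.7]
finger_gap: 0.0548
gripper_force: 0.0
```

```bash
python3 - <<'E'
from h import *
s=manip.capture("side")
cv2.imwrite("pics/k2.png",cv2.resize(s[150:290,210:350],(560,560),interpolation=cv2.INTER_CUBIC)[:,:,::-1])
c=np.array([.5179,.1774]);ax=np.array([.9866,-.1633])
for n,x,z in(("knob",-.097,.105),("hinge",.078,.105),("bar@catch top",-.07,.109),("fork top",-.07,.125)):
    print(n,(proj("side",np.r_[c+ax*x,z])-[210,150])*4)
st=manip.state();print(st["ee_pos"],st["wrist_force"])
E
```

```text
knob [142.23993107 274.46178483]
hinge [392.53468439 190.09835636]
bar@catch top [182.48243233 254.93857127]
fork top [180.83147521 231.46379355]
[0.40602591 0.16300235 0.28232906] [-4.45541141 -5.09536249  1.42443054]
```

View pics/k2.png

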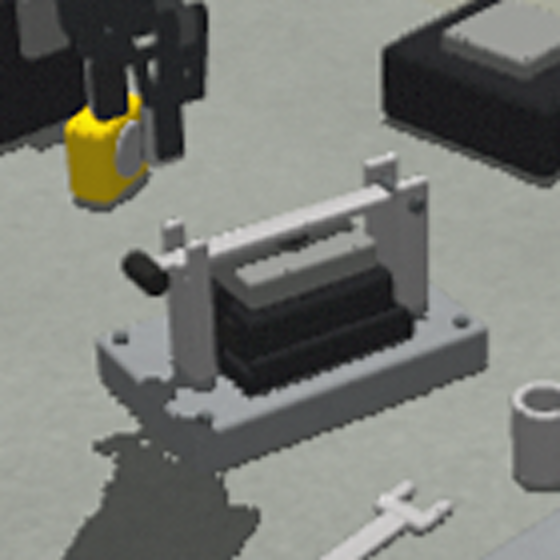

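The bar is level in the fork, with the knob at crop (147,272) against a predicted (142,274). The pack is still seated. Next is the peg: from (0.406,0.163,0.282) to above (0.470,-0.234).

Call:
play_rows(
  turn=[
    [0,0,0],
    [0,0,0],
    [0,0,0],
    [0,0,0],
    [0,0,0],
  ],
  dp=[
    [0.004,-0.025,0],
    [0.01,-0.065,0],
    [0.016,-0.105,0],
    [0.022,-0.145,0],
    [0.028,-0.185,0],
  ],
  jaw=[0.06,0.06,0.06,0.06,0.06],
)

```text
t: 5.17
ee_pos: [0.4332, -0.0203, 0.2757]
tcp_rot: [[-0.987, 0.163, 0.001], [0.163, 0.987, 0.0], [-0.0, 0.0, -1.0]]
wrist_force: [0.9, -0.2, 0.3]
finger_gap: 0.0601
gripper_force: 0.0
```

Call:
play_rows(
  turn=[
    [0,0,0],
    [0,0,0],
    [0,0,0],
    [0,0,0],
    [0,0,0],
  ],
  dp=[
    [0.006,-0.04,0],
    [0.012,-0.08,0],
    [0.018,-0.12,0],
    [0.024,-0.16,0],
    [0.034,-0.19,0],
  ],
  jaw=[0.06,0.06,0.06,0.06,0.06],
)

```text
t: 5.58
ee_pos: [0.466, -0.2126, 0.2759]
tcp_rot: [[-0.986, 0.168, -0.001], [0.168, 0.986, -0.002], [0.0, -0.002, -1.0]]
wrist_force: [0.3, -0.2, 0.0]
finger_gap: 0.0604
gripper_force: 0.0
```

Call:
play_rows(
  turn=[
    [0,0,0],
    [0,0,0],
    [0,0,0],
    [0,0,0],
  ],
  dp=[
    [0,-0.02,0],
    [0,-0.02,0],
    [0,-0.02,0],
    [0,-0.02,0],
  ],
  jaw=[0.06,0.06,0.06,0.06],
)

```text
t: 5.92
ee_pos: [0.4674, -0.2272, 0.2751]
tcp_rot: [[-0.987, 0.163, -0.001], [0.163, 0.987, 0.001], [0.001, 0.001, -1.0]]
wrist_force: [-0.0, -0.1, 0.2]
finger_gap: 0.0602
gripper_force: 0.0
```

```bash
python3 - <<'E'
from h import *
s=manip.capture("side")
cv2.imwrite("pics/d1.png",cv2.resize(s[190:360,320:480],(640,680),interpolation=cv2.INTER_CUBIC)[:600,:,::-1])
print("peg rest pred",(proj("side",np.array([.4687,-.2334,.12]))-[320,190])*4,"third",(proj("side",np.array([.4675,-.1473,.12]))-[320,190])*4)
st=manip.state();print(st["t"],st["ee_pos"],st["tcp_rot"],st["wrist_force"])
E
```

```text
peg rest pred [324.65277091 387.98685041] third [190.48408392 312.51544645]
5.9667 [ 0.46763858 -0.22661377  0.27511422] [[-9.86933729e-01  1.61126171e-01 -4.15478212e-04]
 [ 1.61125322e-01  9.86932657e-01  1.60052002e-03]
 [ 6.67934677e-04  1.51266313e-03 -9.99998633e-01]] [0.16656457 0.8731547  0.34372603]
```

View pics/d1.png

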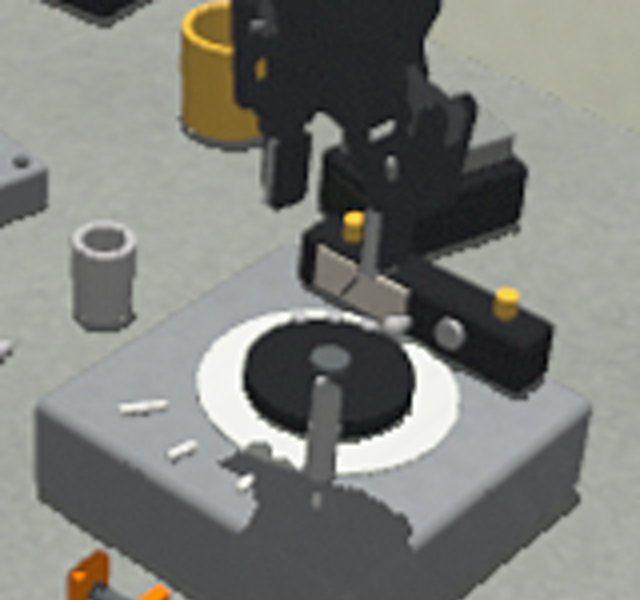

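The peg top is at crop (322,384), within about 1 px of the predicted (325,388), and the third mark (longest) is to the left. I'll descend and grip.

Call:
play_rows(
  turn=[
    [0,0,0],
    [0,0,0],
    [0,0,0],
    [0,0,0],
    [0,0,0],
  ],
  dp=[
    [0.002,-0.007,-0.02],
    [0.002,-0.007,-0.05],
    [0.002,-0.007,-0.08],
    [0.002,-0.007,-0.105],
    [0.002,-0.007,-0.115],
  ],
  jaw=[0.06,0.06,0.06,0.06,0.06],
)

```text
t: 6.38
ee_pos: [0.4679, -0.2318, 0.1569]
tcp_rot: [[-0.987, 0.16, -0.006], [0.16, 0.987, 0.004], [0.007, 0.003, -1.0]]
wrist_force: [-0.3, 0.2, -0.4]
finger_gap: 0.06
gripper_force: 0.0
```

Call:
play_rows(
  turn=[
    [0,0,0],
    [0,0,0],
    [0,0,0],
    [0,0,0],
    [0,0,0],
  ],
  dp=[
    [0,0,0],
    [0,0,0],
    [0,0,0],
    [0,0,0],
    [0,0,0],
  ],
  jaw=[0.05,0.03,0.02,0.008,0.005],
  squeeze=70,
)

```text
t: 6.8
ee_pos: [0.4713, -0.2333, 0.1623]
tcp_rot: [[-0.987, 0.161, 0.004], [0.161, 0.987, 0.003], [-0.003, 0.004, -1.0]]
wrist_force: [0.1, 4.0, 4.8]
finger_gap: 0.0122
gripper_force: 68.2
```

Call:
play_rows(
  turn=[
    [0,0,0],
    [0,0,0],
  ],
  dp=[
    [0,0,0],
    [0,0,0],
  ],
  jaw=[0.005,0.005],
)

```text
t: 6.97
ee_pos: [0.4712, -0.2333, 0.1623]
tcp_rot: [[-0.987, 0.161, 0.004], [0.161, 0.987, 0.003], [-0.003, 0.004, -1.0]]
wrist_force: [0.2, 5.4, 5.9]
finger_gap: 0.0119
gripper_force: 68.2
```

```bash
python3 - <<'E'
import numpy as np
for a in np.linspace(0,1.24,15):
    th=np.radians(215.85)-a;t0=np.radians(215.85)
    print(round(a,2),np.round(.075*np.array([np.cos(th)-np.cos(t0),np.sin(th)-np.sin(t0)]),4))
E
```

```text
0.0 [0. 0.]
0.09 [-0.0036  0.0055]
0.18 [-0.0068  0.0114]
0.27 [-0.0094  0.0175]
0.35 [-0.0115  0.0238]
0.44 [-0.013   0.0303]
0.53 [-0.0139  0.0369]
0.62 [-0.0142  0.0435]
0.71 [-0.014   0.0501]
0.8 [-0.0131  0.0567]
0.89 [-0.0117  0.0632]
0.97 [-0.0097  0.0695]
1.06 [-0.0072  0.0757]
1.15 [-0.0041  0.0816]
1.24 [-0.0005  0.0872]
```

Call:
play_rows(
  turn=[
    [0,0,-2],
    [0,0,-4],
    [0,0,-6],
    [0,0,-8],
    [0,0,-10],
  ],
  dp=[
    [-0.0036,0.0055,0],
    [-0.0068,0.0114,0],
    [-0.0094,0.0175,0],
    [-0.0115,0.0238,0],
    [-0.013,0.0303,0],
  ],
  jaw=[0.005,0.005,0.005,0.005,0.005],
)

```text
t: 7.38
ee_pos: [0.4587, -0.2094, 0.1625]
tcp_rot: [[-0.942, 0.336, 0.008], [0.336, 0.942, -0.009], [-0.011, -0.006, -1.0]]
wrist_force: [3.5, -9.1, -2.4]
finger_gap: 0.0118
gripper_force: 69.4
```

Call:
play_rows(
  turn=[
    [0,0,-2],
    [0,0,-4],
    [0,0,-6],
    [0,0,-8],
    [0,0,-10],
  ],
  dp=[
    [-0.001,0.0066,0],
    [-0.0012,0.0132,0],
    [-0.001,0.0198,0],
    [0,0.0264,0],
    [0.0013,0.033,0],
  ],
  jaw=[0.005,0.005,0.005,0.005,0.005],
)

```text
t: 7.8
ee_pos: [0.4553, -0.1813, 0.1624]
tcp_rot: [[-0.866, 0.5, -0.0], [0.5, 0.866, -0.013], [-0.007, -0.012, -1.0]]
wrist_force: [-15.0, -10.0, 7.8]
finger_gap: 0.0119
gripper_force: 70.9
```

Call:
play_rows(
  turn=[
    [0,0,-2],
    [0,0,-4],
    [0,0,-5],
    [0,0,-5],
    [0,0,-5],
  ],
  dp=[
    [0.002,0.0063,0],
    [0.0045,0.0125,0],
    [0.0075,0.0184,0],
    [0.0104,0.023,0],
    [0.0104,0.023,0],
  ],
  jaw=[0.005,0.005,0.005,0.005,0.005],
)

```text
t: 8.22
ee_pos: [0.4618, -0.1534, 0.1618]
tcp_rot: [[-0.822, 0.57, -0.012], [0.57, 0.822, -0.002], [0.009, -0.008, -1.0]]
wrist_force: [-16.5, -1.2, 19.4]
finger_gap: 0.0116
gripper_force: 72.3
```

```bash
python3 - <<'E'
from h import *
s=manip.capture("side")
cv2.imwrite("pics/d2.png",cv2.resize(s[190:360,320:480],(640,680),interpolation=cv2.INTER_CUBIC)[:600,:,::-1])
st=manip.state();p=st["ee_pos"];v=p[:2]-[.5295,-.1895]
a=np.degrees(np.arctan2(v[1],v[0]))%360
print(st["t"],p,st["tcp_rot"][:,2],st["wrist_force"],st["finger_gap"],"r",np.linalg.norm(v),"dial est",np.radians(215.85-a))
E
```

```text
8.2667 [ 0.46210578 -0.1529038   0.16182772] [-1.16381200e-02 -9.15737150e-04 -9.99931855e-01] [-16.67691943  -1.06896627  18.48646771] 0.012075813525714267 r 0.07668939371139674 dial est 1.123166562234886
```

View pics/d2.png

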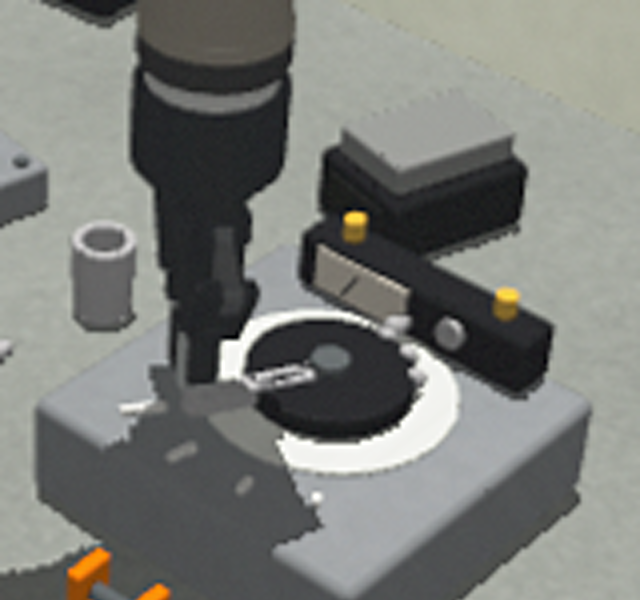

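The arm is nearly at the longest mark (tip around (175,405), mark at (145,407)), and the estimated dial angle is 1.12. It needs about 8 mm more along the tangent.

Call:
play_rows(
  turn=[
    [0,0,0],
    [0,0,0],
    [0,0,0],
    [0,0,0],
  ],
  dp=[
    [0.001,0.003,-0.001],
    [0.002,0.006,-0.001],
    [0.003,0.008,-0.001],
    [0.003,0.008,-0.001],
  ],
  jaw=[0.005,0.005,0.005,0.005],
)

```text
t: 8.6
ee_pos: [0.4643, -0.1485, 0.1617]
tcp_rot: [[-0.82, 0.573, -0.011], [0.573, 0.82, -0.005], [0.006, -0.011, -1.0]]
wrist_force: [-18.8, -7.2, 21.7]
finger_gap: 0.012
gripper_force: 72.8
```

```bash
cat > d.py <<'E'
from h import *
st=manip.state();p=st["ee_pos"]+.054*st["tcp_rot"][:,2];v=p[:2]-[.5295,-.1895]
a=np.radians(np.degrees(np.arctan2(v[1],v[0]))%360)
f=st["wrist_force"]
print(st["t"],p,f,st["finger_gap"],"r",np.linalg.norm(v),"dial",np.radians(215.85)-a,"Ftan",f[0]*np.sin(a)-f[1]*np.cos(a),"Frad",f[0]*np.cos(a)+f[1]*np.sin(a))
E
python3 d.py
```

```text
8.6 [ 0.46367474 -0.14876467  0.10767347] [-18.81960079  -7.16315383  21.67865166] 0.011966388838563756 r 0.07741015024448286 dial 1.1798582305273166 Ftan -15.994531308604376 Frad 12.233687710617836
```

Call:
play_rows(
  turn=[
    [0,0,0],
    [0,0,0],
    [0,0,0],
    [0,0,0],
  ],
  dp=[
    [0,0.002,-0.001],
    [0.001,0.004,-0.002],
    [0.001,0.005,-0.002],
    [0.001,0.005,-0.002],
  ],
  jaw=[0.005,0.005,0.005,0.005],
)

```text
t: 8.93
ee_pos: [0.4671, -0.1423, 0.1613]
tcp_rot: [[-0.821, 0.571, -0.008], [0.571, 0.821, -0.003], [0.004, -0.007, -1.0]]
wrist_force: [-18.5, -4.4, 32.2]
finger_gap: 0.0118
gripper_force: 73.8
```

```bash
python3 d.py
```

```text
8.9333 [ 0.46667237 -0.14251156  0.10726063] [-18.47271826  -4.38704065  32.23720997] 0.01183840317390676 r 0.0784552417747239 dial 1.2678527148291017 Ftan -14.57686615475248 Frad 12.16562446382055
```

Ftan has dropped after the third bump and the dial is close to the stop. I'll relax slightly and check.

Call:
play_rows(
  turn=[
    [0,0,0],
    [0,0,0],
    [0,0,0],
  ],
  dp=[
    [-0.002,-0.001,0.002],
    [-0.003,-0.0015,0.003],
    [-0.003,-0.0015,0.003],
  ],
  jaw=[0.005,0.005,0.005],
)

```text
t: 9.18
ee_pos: [0.4658, -0.1439, 0.1619]
tcp_rot: [[-0.822, 0.57, -0.004], [0.57, 0.822, -0.007], [-0.001, -0.008, -1.0]]
wrist_force: [-8.1, -8.2, 8.0]
finger_gap: 0.0121
gripper_force: 70.8
```

```bash
python3 d.py; python3 - <<'E'
from h import *
s=manip.capture("side");t=manip.capture("top")
h=np.array([.5295,-.1895])
im=cv2.resize(s[190:360,320:480],(640,680),interpolation=cv2.INTER_CUBIC)[200:560,:,::-1].copy()
for a,c in((1.0,(0,0,255)),(1.22,(0,255,0))):
    th=np.radians(215.85)-a
    q=[tuple(int(k) for k in (proj("side",np.r_[h+r*np.array([np.cos(th),np.sin(th)]),.076])-[320,190])*4-[0,200]) for r in(.02,.1)]
    cv2.line(im,q[0],q[1],c,1)
cv2.imwrite("pics/d3.png",im)
E
```

```text
9.1833 [ 0.46555349 -0.14429714  0.10788405] [-8.10530216 -8.16124475  7.95795759] 0.012098945193617 r 0.0783099894949615 dial 1.2410327349647483 Ftan -11.342945529292752 Frad 1.907727868386992
```

View pics/d3.png

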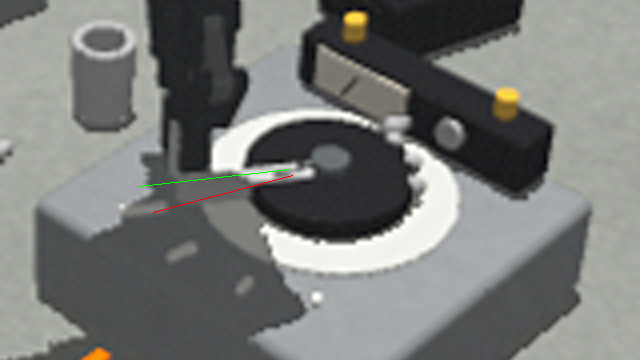

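```bash
python3 - <<'E'
from h import *
a=cv2.imread("pics/side0.png");b=manip.capture("side")[:,:,::-1].copy()
cv2.imwrite("pics/now.png",b)
z=lambda im,x,y:cv2.resize(im[y:y+50,x:x+50],(400,400),interpolation=cv2.INTER_CUBIC)
cv2.imwrite("pics/d4.png",np.hstack([z(a,383,255),z(b,383,255)]))
h=np.array([.5295,-.1895])
for n,th,r,zz in(("hub",0,0,.082),("third mark",145.85,.095,.061),("rest mark",215.85,.095,.061)):
    th=np.radians(th);print(n,(proj("side",np.r_[h+r*np.array([np.cos(th),np.sin(th)]),zz])-[320,190])*4)
E
python3 d.py
```

```text
hub [327.73903676 356.67361177]
third mark [147.64651922 408.34307538]
rest mark [312.81193989 507.69900795]
9.3333 [ 0.46559296 -0.14426838  0.10791014] [-9.09116969 -7.49842581  9.05046515] 0.012174716927083615 r 0.07829437489260112 dial 1.2416237052703964 Ftan -11.372599112701584 Frad 3.088647822871658
```

View pics/d4.png

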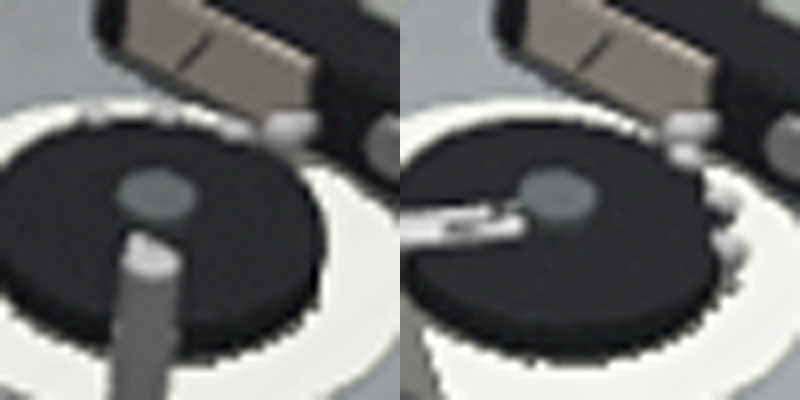

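The three rim pips moved from (92,115), (165,110), (235,130) to (287,152), (322,198), (335,240). I'll turn these into a rotation angle.

```bash
python3 - <<'E'
from h import *
h=plane("side",(383+157/8,255+194/8),.082);print(h)
for z in(.07,.076):
  A=[plane("side",(383+u/8,255+v/8),z)-h for u,v in((92,115),(165,110),(235,130))]
  B=[plane("side",(383+u/8,255+v/8),z)-h for u,v in((287,152),(322,198),(335,240))]
  f=lambda p:np.arctan2(p[1],p[0])
  print([round(f(a),3) for a in A],[round(f(a),3) for a in B],[round(f(a)-f(b),3) for a,b in zip(A,B)],[round(np.hypot(*p[:2]),3) for p in A+B])
E
```

```text
[ 0.53031521 -0.19067412  0.082     ]
[np.float64(1.011), np.float64(0.626), np.float64(0.245)] [np.float64(-0.064), np.float64(-0.479), np.float64(-0.855)] [np.float64(1.075), np.float64(1.105), np.float64(1.099)] [np.float64(0.051), np.float64(0.053), np.float64(0.051), np.float64(0.052), np.float64(0.048), np.float64(0.047)]
[np.float64(1.078), np.float64(0.626), np.float64(0.179)] [np.float64(-0.172), np.float64(-0.634), np.float64(-1.021)] [np.float64(1.249), np.float64(1.26), np.float64(1.2)] [np.float64(0.044), np.float64(0.045), np.float64(0.044), np.float64(0.046), np.float64(0.045), np.float64(0.047)]
```

All three methods agree at about 1.24 rad, which is at the third step. I'll hold briefly to check for creep, then hand in.

Call:
play_rows(
  turn=[
    [0,0,0],
    [0,0,0],
    [0,0,0],
    [0,0,0],
    [0,0,0],
  ],
  dp=[
    [0,0,0],
    [0,0,0],
    [0,0,0],
    [0,0,0],
    [0,0,0],
  ],
  jaw=[0.005,0.005,0.005,0.005,0.005],
)

```text
t: 9.75
ee_pos: [0.4658, -0.1439, 0.1619]
tcp_rot: [[-0.822, 0.57, -0.004], [0.57, 0.822, -0.007], [-0.0, -0.008, -1.0]]
wrist_force: [-8.4, -8.7, 8.5]
finger_gap: 0.012
gripper_force: 71.0
```

```bash
python3 d.py; python3 - <<'E'
from h import *
b=manip.capture("side").astype(int);a=cv2.imread("pics/k2.png")
n=cv2.imread("pics/now.png")[:,:,::-1].astype(int)
print("change in dial pips",abs(b-n)[255:305,415:433].max(),"dock",abs(b-n)[190:260,235:335].max())
E
```

```text
9.75 [ 0.46552776 -0.14426681  0.10787259] [-8.41638343 -8.67653143  8.46226116] 0.01197927922157587 r 0.07834850805994094 dial 1.2411593077565501 Ftan -11.94352048417095 Frad 1.862800604166181
change in dial pips 8 dock 12
```

```bash
python3 -c "
from cell import manip
print(manip.hand_in())"
```

```text
the job is handed in; nothing more can be done
None
```

I swung the hold-down bar fully into its catch first, then turned the dial clockwise past two clicks to the third step (about 1.24 rad by pose and camera) and handed in at about 9.8 s with the fingers still holding it.

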